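Put the weighing pan back on the kitchen scale

ROBOT

A 7-joint arm with a two-finger parallel gripper is mounted at the origin on the work surface. World frame = base frame: x ahead of the robot, y to its left, z up, the work surface at z = 0. Lengths are in m, angles in rad, forces in N, time in s.
With the tool pointing down it reaches from about 0.4 to 0.875 m from the base axis. Payload 4.4 kg.
Tool frame: the origin (TCP) lies between the finger pads; the fingertips stand 17 mm ahead of it and the grasp point (between the pads) lies 2 mm behind it; y points along the fingers, x is the direction in which the jaws open and shut, and the axes are right-handed (so a half turn about y gives the same grasp; the last joint's range is limited). The gripper opens to 85 mm and grips with 20 to 120 N. Pads are 22 mm wide; open, the fingers measure 114 mm over their backs; the gripper's body (76 mm by 85 mm) begins 54 mm behind the grasp point. The pads swing forward as they close: fully open they stand 13 mm farther back than shut.
Start: joints at [1.182, 0.628, 0.038, 1.517, -0.027, 0.996, -0.02], TCP at [0.206, -0.616, 0.248] pointing down, gripper open.
Joint ranges: [-3.06, 3.06], [-0.37, 2.12], [-1.25, 1.32], [0.18, 2.47], [-1.1, 4.24], [0.23, 1.98], [-2.94, 2.94]. Speed limits (rad/s): [2.57, 2.57, 3.14, 3.14, 3.14, 3.14, 3.14].

INTERFACE

Orientations are given as a unit quaternion [w, x, y, z].
In Python, from bench import readout, imaging, manip, models gives the robot as it stands. The module is installed in compiled form; this text tells all that it offers.
- The arm moves only by the tool servo_tool, never from a script. Its argument "increments" is a list of rows, each a list of 3 entries, a list of its own where there are three numbers: the shift along the tool's x, y, z in m, then the turn, a rotation vector about the tool's x, y, z in degrees, then the closure in counts, from 0 (fully open) to 255 (shut). In form: [[[dx, dy, dz], [wx, wy, wz], gripper], ...]. A call has 1 to 5 rows; each row is the pose to reach, as a shift and turn from the pose commanded when the call began, along the tool's axes at that moment; what a row does not reach only later rows make up. A row lasts 1/8 s, in which the tool goes at most 62.5 mm and 10.7 degrees, less where a joint would pass 70% of its speed; a pose out of reach is approached as far as the arm can. A call with a gripper value outside its range is refused whole. The fingers move at their own pace and stop on an object; "newtons" is the grip in N (left out, the last holds). Time passes only in rows, so rows that repeat a pose let the fingers close. It gives the time, the measured TCP pose, the force and the opening at its end, in the units of the state.
- readout.state(): the state, without advancing time (a new reading comes with each control period).
- imaging.capture(name): name is "side" or "top"; returns the picture (420x560x3 uint8, red, green, blue); there is no depth.
- imaging.camera_model(name): a dict with "intrinsics" (3x3 intrinsics, pixels), "rvec" (rotation vector, rad) and "tvec" (3), from world to camera coordinates, as OpenCV has them. Camera axes: x right, y down, z forward; pixel columns grow to the right and rows downward; lengths in m; the calibration is good to about 2 mm. A picture is of the moment at which its call begins. camera_model takes no time and is no camera call.
- manip.sign_off(): hands the job in, once; it reports no verdict.
Trained networks look in the newest picture that a camera, given by its name, has taken for a name from the list of things; names that differ only in an ending like _2 or _b are one class to them, and where a whole thing is asked for, a point or a joint stands for the part that bears it (a point fixed in the world has none). Each returns a list of dicts, best first, with "conf" (0 to 1); they miss things now and then, are a little off and sometimes report something else, mostly with a low value. They report only what shows in the picture. A call takes as long as a camera call.
- models.find_in(camera, target): "bbox" ([left, top, width, height] in pixels, round what is visible of it).
- models.trace(camera, target): "pixels" (420x560 bool, what is visible of it) and "bbox" ([left, top, width, height] in pixels, round what is visible of it).
The state is a dict: "time": time; "q": joint angles; "qd": joint speeds; "effort": joint torques, N m; "eef_pos": TCP position; "orientation": TCP orientation; "ft_force": force on the tool from outside, world axes, zero at the start; "moment": the same for the moment, N m; "width": opening from 0.0 (shut) to 1.0 (fully open).
Only numpy, scipy, OpenCV 4.12 (cv2) and the standard library are available. Lean on these libraries where they do the work, as an engineer would, in place of code of your own. Each camera call takes 0.05 s, during which the arm holds its last target.

TASK

The washed weighing pan stands beside the kitchen scale. Lift it by its red handle and put it back on the scale with its spout towards the display, so that all three ball feet are settled fully home in the cone, the groove and the flat pocket of the blue seat frame; the frame has shifted on the scale, so feel or look where it is now. Be gentle with the scale (no drop, no hard push), let go of the pan, and leave the bowl, the glass and the chopstick cup alone.

Things in the scene. Friction and masses are not known exactly. Their poses are not given: they have to be found in the camera images.
- scale: White kitchen scale, fixed. Origin on the table; z up; display on its -x side. Housing 270 mm in x (-150 to +120), 220 mm in y (-110 to +110), flat top 44 mm high. On it lies the blue SEAT FRAME, a clamped rigid plate 190 x 150 mm (x, y), 18 thick, with free upright sides.
- scale_top (a point): Point of the housing's top straight above the scale's origin, 44 mm up. The seat frame's centre lies up to 16 mm from here in x and in y, and the frame is turned up to 0.08 rad about the vertical: this differs every time and is reported nowhere. Find it by touching the frame's sides (it does not give way) or by camera.
- seat_level (a point): Point 62 mm straight above the scale's origin, on the level of the frame's upper face. Seats, mm from the FRAME's own centre and axes: brass cone at x -55, y +35, mouth 16 across; brass V groove from x +35 to +75 at y +35, mouth 16 wide; flanks fall at 60 deg; flat metal pocket 46 x 46 centred at x 0, y -42, 5.9 deep.
- display (a point): Middle of the scale's dark display window, 137 mm to -x and 20 mm to +y of the scale's origin, on the housing's top. The pan's spout goes over this side.
- pan: Steel weighing pan, loose, 0.4 to 0.65 kg, standing on three 16 mm balls. Origin: centre, level with the balls' undersides; z up. Sheet 190 x 150 mm (x, y) from 26 to 31 mm up, rim to 46; spout 36 wide at -x, out to x -117. Home: axes as the seat frame's, origin over the frame's centre, 56.1 mm above the table; all ball centres then 64.1 above the table (70 on the frame's face).
- pan_grip (a point): Middle of the pan's red handle bar, 95 mm straight above the pan's origin. The bar runs along the pan's y, 112 mm long over all, free for 90 mm between its two posts (8 mm in y, 10 mm in x), 14 mm wide in x, 18 mm high; 55 mm of free room below it. Axes as the pan's.
- foot_cone (a point): Centre of the ball foot for the cone, at x -55, y +35, z +8 mm in the pan's frame (spout end).
- foot_groove (a point): Centre of the ball foot for the groove, at x +55, y +35, z +8 mm in the pan's frame.
- foot_flat (a point): Centre of the ball foot for the flat pocket, at x 0, y -42, z +8 mm in the pan's frame.
- bowl: Bystander: blue ceramic bowl, 120 mm across, 55 mm high; origin under its centre.
- glass: Bystander: green glass tumbler, 68 mm across, 90 mm high; origin under its centre.
- chopstick_cup: Bystander: steel cup of chopsticks, 84 mm across, about 215 mm high with the sticks, which spread to 100 mm; origin under its centre.

How it is judged:
On the way, in this order (a step that is already met when the one before it is completed fails the run):
1. the pan is lifted off the table (height (world z) of each of foot_cone, foot_groove, foot_flat above 0.03 m), for 0.1 s.
2. all three ball feet are home in their seats (z of foot_cone in the frame of scale between 0.0615 and 0.0663 m and z of foot_groove in the frame of scale between 0.0615 and 0.0663 m and z of foot_flat in the frame of scale between 0.0615 and 0.0663 m and x of foot_cone in the frame of scale below -0.025 m and y of foot_cone in the frame of scale above 0.005 m and x of foot_groove in the frame of scale above 0.025 m), for 0.2 s.
At the end, for the whole second after the job is handed in: All three ball feet are in their seats: each ball centre between 61.5 and 66.3 mm above the scale's foot (home is 64.1), spout end towards the display; the pan is released and at rest (all of step 2 and linear speed of pan below 0.02 m/s and angular speed of pan below 0.1 rad/s and contact force between the fingers and pan below 0.1 N); the robot touches nothing.
It fails at once if the pan pressed or dropped on the scale with more than 40 N (contact force between pan and scale above 40 N).
It fails at once if the robot pushed the scale with more than 40 N (contact force between any of the fingers, the arm and scale above 40 N).
It fails at once if a bystander was moved by more than 30 mm (distance of any of bowl, glass, chopstick_cup from where it was at the start of the episode above 0.03 m).
It fails at once if a bystander was tipped over (angle between any of bowl, glass, chopstick_cup's own z axis and vertical above 0.5 rad).
It also fails if it takes over 66 s, if anything falls off the work surface, if the arm or the gripper's body presses on something with over 40 N, if the wrist force passes 120 N, or if a joint passes its speed limit or range.

## Working session

There is one attempt and no reset: what is moved stays moved. The work goes in short steps, Python scripts to look and compute and a tool call to move; the robot and the scene stay as the last step left them, time stands still between calls to the robot, and variables do not carry over. Pictures are saved under pics/ and viewed, and the job is handed in when it is done.

Besides the shell and the picture viewer there is one more tool, called after "Emit:" by a JSON object that holds its "fn" and its "kwargs", one argument or row to a line. servo_tool: Moves the arm, as the interface text tells. Its arguments: {"type":"object","properties":{"increments":{"type":"array"},"newtons":{"type":"number"}},"required":["increments"]}

```bash
mkdir -p pics
cat > h.py <<'E'
import numpy as np, cv2
from bench import readout, imaging, manip, models
def cam(n):
    m=imaging.camera_model(n); K=np.array(m["intrinsics"],float); R=cv2.Rodrigues(np.array(m["rvec"],float))[0]; t=np.array(m["tvec"],float).reshape(3)
    return K,R,t
def proj(n,P):
    K,R,t=cam(n); P=np.atleast_2d(P); c=P@R.T+t; p=c@K.T; return p[:,:2]/p[:,2:]
def onplane(n,uv,z):
    K,R,t=cam(n); uv=np.atleast_2d(uv); d=np.c_[uv,np.ones(len(uv))]@np.linalg.inv(K).T@R; C=-R.T@t
    return C+d*((z-C[2])/d[:,2])[:,None]
def save(n,im): cv2.imwrite("pics/"+n+".png",im[:,:,::-1])
E
python3 - <<'E'
from h import *
print(readout.state())
for n in("side","top"):
    im=imaging.capture(n); save(n+"0",im); np.save(n+"0.npy",im)
    K,R,t=cam(n); print(n,K.round(1).tolist(),(-R.T@t).round(3),R[2].round(3))
    for o in("scale","pan","bowl","glass","chopstick_cup","pan_grip"):
        print(o,[(d["bbox"],round(d["conf"],2)) for d in models.find_in(n,o)][:2])
print(readout.state()["time"])
E
```

```text
{'time': 0.0, 'q': array([ 1.18218876,  0.62935323,  0.03850429,  1.51839411, -0.02699291,
        0.99628879, -0.01998254]), 'qd': array([-3.83823481e-05,  3.37637298e-04, -7.29173358e-05,  3.86917999e-04,
        3.82161843e-04,  1.66652269e-03,  8.79965486e-05]), 'effort': array([-7.08009293e-05, -5.63417208e+01,  1.22608244e+00, -1.93446493e+01,
        1.09443121e-02,  1.05067645e-02, -1.16480351e-05]), 'eef_pos': array([ 0.20599944, -0.61585686,  0.24737725]), 'orientation': array([ 0.57422432, -0.57346944,  0.41372361, -0.41259181]), 'ft_force': array([ 0.96243919,  0.11014669, -0.52380568]), 'moment': array([-0.04038754,  0.03091633, -0.02076734]), 'width': 0.99964595395934}
side [[459.4, 0.0, 284.2], [0.0, 459.4, 212.6], [0.0, 0.0, 1.0]] [0.418 1.015 0.993] [ 0.08  -0.741 -0.666]
scale [([234.2, 164.1, 86.3, 55.2], 0.78)]
pan [([225.3, 248.0, 86.7, 65.0], 0.83)]
bowl [([296.4, 121.8, 29.2, 21.5], 0.61)]
glass [([209.9, 333.1, 28.1, 44.7], 0.66)]
chopstick_cup [([312.9, 322.8, 48.9, 90.3], 0.91)]
pan_grip [([227.1, 245.3, 82.5, 62.2], 0.68)]
top [[503.1, 0.0, 274.0], [0.0, 503.1, 201.1], [0.0, 0.0, 1.0]] [ 0.304 -0.002  1.649] [ 0.135  0.018 -0.991]
scale [([293.8, 141.2, 84.0, 93.3], 0.59)]
pan [([184.9, 158.0, 68.1, 69.8], 0.82)]
bowl [([428.6, 194.6, 36.6, 34.7], 0.71)]
glass [([123.9, 159.9, 27.5, 25.4], 0.96)]
chopstick_cup [([102.7, 229.6, 35.6, 29.7], 0.92)]
pan_grip [([186.2, 155.6, 68.1, 71.5], 0.6)]
0.7
```

Run:
```python
from h import *
for n,(a,b,c,d) in dict(side=(190,130,370,400),top=(100,120,480,270)).items():
    im=np.load(n+"0.npy")[b:d,a:c]; s=min(800/(c-a),600/(d-b)); save(n+"0z",cv2.resize(im,None,fx=s,fy=s,interpolation=cv2.INTER_CUBIC)); print(s)
from scipy.spatial.transform import Rotation as Ro
q=readout.state()["orientation"]; print(Ro.from_quat(np.r_[q[1:],q[0]]).as_matrix().round(3))
```

```text
2.2222222222222223
2.1052631578947367
[[ 0.317  0.     0.948]
 [-0.948  0.     0.317]
 [ 0.    -1.     0.   ]]
```

View pics/side0.png

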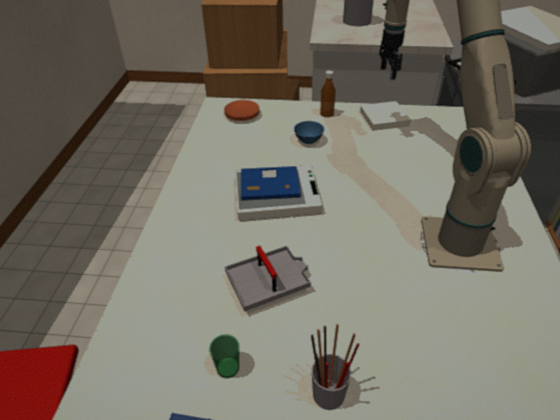

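View pics/side0z.png

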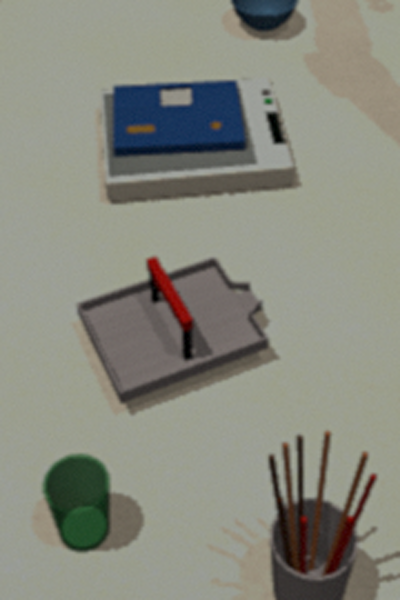

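View pics/top0z.png

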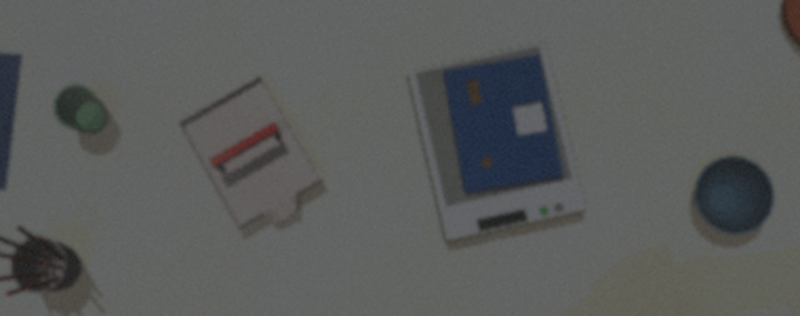

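```bash
cat > fit.py <<'E'
from h import *
from scipy.optimize import minimize
def boxpts(p,hx,hy,z0,z1):
    x,y,yaw=p[:3]; c,s=np.cos(yaw),np.sin(yaw)
    return np.array([[x+c*a-s*b,y+s*a+c*b,z] for a in(-hx,hx) for b in(-hy,hy) for z in(z0,z1)])
S=8
def render(n,P,roi):
    a,b,c,d=roi; uv=(proj(n,P)+0.5-[a,b])*S-0.5
    h=cv2.convexHull(uv.astype(np.float32)).reshape(-1,2)
    m=np.zeros(((d-b)*S,(c-a)*S),np.uint8); cv2.fillPoly(m,[np.round(h*16).astype(np.int32)],255,shift=4)
    m=cv2.GaussianBlur(m,(0,0),0.5*S)
    return cv2.resize(m,(c-a,d-b),interpolation=cv2.INTER_AREA)/255.
def soft(sig,roi,lo,hi,close=0):
    a,b,c,d=roi; s=np.clip((sig[b:d,a:c]-lo)/(hi-lo),0,1)
    if close: s=np.maximum(s,cv2.morphologyEx((s>.5).astype(np.uint8),cv2.MORPH_CLOSE,np.ones((close,close),np.uint8),borderType=cv2.BORDER_CONSTANT,borderValue=0)*(cv2.erode((cv2.morphologyEx((s>.5).astype(np.uint8),cv2.MORPH_CLOSE,np.ones((close,close),np.uint8))),np.ones((3,3)))))
    return s
E
cat > m1.py <<'E'
from fit import *
import sys
IM={n:np.mean([imaging.capture(n).astype(float) for _ in range(4)],0) for n in("side","top")}
np.savez("im1.npz",**IM)
def cr(n,roi,kind):
    a,b,c,d=roi; I=IM[n][b:d,a:c]
    sig=(I[...,2]-I[...,0]) if kind=="blue" else (I[...,0]-0.5*(I[...,1]+I[...,2]))
    print(n,kind,np.percentile(sig,[2,20,50,80,90,98]).round(1)); return sig
ROI=dict(blue=dict(side=(230,155,328,225),top=(290,135,385,240)),red=dict(side=(245,235,290,300),top=(190,165,245,215)))
for k in ROI:
    for n in ROI[k]: cr(n,ROI[k][n],k)
E
python3 m1.py
```

```text
side blue [-21.8 -14.2  -9.   40.8  66.8  68.5]
top blue [-8.2 -0.8  1.2 30.2 32.8 34.2]
side red [  2.2   4.9   8.4   9.4  12.6 123.9]
top red [-1.   2.2  3.5  4.6  5.9 44.5]
```

```bash
cat > m2.py <<'E'
from fit import *
IM=dict(np.load("im1.npz"))
ROI=dict(blue=dict(side=(234,158,308,212),top=(300,138,377,220)),red=dict(side=(245,235,290,300),top=(190,165,245,215)))
def sig(n,k):
    a,b,c,d=ROI[k][n]; I=IM[n]
    if k=="blue":
        s=(I[...,2]-I[...,0])/(I.sum(2)+1)
    else: s=(I[...,0]-0.5*(I[...,1]+I[...,2]))
    s=s[b:d,a:c]; lo=np.median(s[:4]) if k=="blue" else np.median(s); hi=np.percentile(s,85 if k=="blue" else 99)
    m=np.clip((s-lo)/(hi-lo),0,1)
    if k=="blue":
        B=(m>.5).astype(np.uint8); cs,_=cv2.findContours(B,cv2.RETR_EXTERNAL,cv2.CHAIN_APPROX_NONE)
        F=np.zeros_like(B); cv2.drawContours(F,[max(cs,key=cv2.contourArea)],-1,1,-1)
        B2=cv2.erode(F,np.ones((3,3)));m=np.where(cv2.dilate(F,np.ones((5,5)))>0,m,0); m=np.maximum(m,B2)
    return m
def fit(k,ns,p0,hx,hy,z0,z1,freez=False):
    T={n:sig(n,k) for n in ns}
    def f(p):
        dz=p[3]*0.1 if freez else 0
        q=[p[0]*.1,p[1]*.1,p[2]]
        return sum(np.mean((render(n,boxpts(q,hx,hy,z0+dz,z1+dz),ROI[k][n])-T[n])**2)*1000 for n in ns)
    x0=[p0[0]*10,p0[1]*10,p0[2]]+([0] if freez else [])
    sim=np.vstack([x0]+[np.array(x0)+np.eye(len(x0))[i]*0.12 for i in range(len(x0))])
    r=minimize(f,x0,method="Nelder-Mead",options=dict(initial_simplex=sim,xatol=1e-4,fatol=1e-6,maxiter=600))
    x=r.x.copy(); x[:2]*=.1
    if freez:x[3]*=.1
    return x,r.fun,T
if __name__=="__main__":
    c0=onplane("top",[[ (455+510)/2/2.105+100, 125/2.105+120]],.062)[0]; h=onplane("top",[[246/2.105+100,147/2.105+120]],.095)[0]
    print(c0,h)
    e=onplane("top",np.array([[213,162],[277,128]])/2.105+[100,120],.095); print(e)
    dv=e[1]-e[0]; yawh=np.arctan2(dv[1],dv[0])-np.pi/2
    m=onplane("top",np.array([[475,90],[487,160]])/2.105+[100,120],.062); print("brass",m)
    d=m[1]-m[0]; yaw0=np.arctan2(-d[1],-d[0]); print(yaw0,yawh)
    for ns in(["side"],["top"],["side","top"]):
        x,f,T=fit("blue",ns,[c0[0],c0[1],yaw0],.095,.075,.044,.062); print("frame",ns,x.round(4),f)
    x,f,T=fit("blue",["side","top"],[c0[0],c0[1],yaw0],.095,.075,.044,.062,True); print("frame z",x.round(4),f)
    for ns in(["side"],["top"],["side","top"]):
        x,f,T=fit("red",ns,[h[0],h[1],yawh],.007,.056,.086,.104); print("bar",ns,x.round(4),f)
    x,f,T=fit("red",["side","top"],[h[0],h[1],yawh],.007,.056,.086,.104,True); print("bar z",x.round(4),f)
E
python3 m2.py
```

```text
[ 0.58977433 -0.14952327  0.062     ] [0.55081571 0.20537745 0.095     ]
[[0.52825672 0.25414043 0.095     ]
 [0.57948999 0.15955087 0.095     ]]
brass [[ 0.6439879  -0.13876695  0.062     ]
 [ 0.53606294 -0.15565432  0.062     ]]
0.1552146361139307 -2.645192307817832
frame ['side'] [ 0.5951 -0.1778  0.1697] 11.137740219981797
frame ['top'] [ 0.595  -0.1793  0.1642] 3.657297753923419
frame ['side', 'top'] [ 0.595  -0.1785  0.1695] 15.91432398069694
frame z [ 0.5958 -0.1801  0.1668 -0.0034] 13.741193975496614
bar ['side'] [ 0.5561  0.2093 -2.6325] 13.0618969110083
bar ['top'] [ 0.5561  0.2084 -2.6157] 6.437086121436096
bar ['side', 'top'] [ 0.556   0.2094 -2.6294] 19.942245194431937
bar z [ 5.5620e-01  2.0840e-01 -2.6251e+00 -1.8000e-03] 19.776767746149783
```

```bash
cat > go.py <<'E'
from h import *
from scipy.spatial.transform import Rotation as Ro
import sys
def rel(P,yaw):
    s=readout.state(); q=s["orientation"]; R=Ro.from_quat(np.r_[q[1:],q[0]]).as_matrix(); p=s["eef_pos"]
    Rt=np.column_stack([[np.cos(yaw),np.sin(yaw),0],[0,0,-1],[-np.sin(yaw)*-1*-1,np.cos(yaw),0]])
    Rt[:,2]=np.cross(Rt[:,0],Rt[:,1])
    w=Ro.from_matrix(R.T@Rt).as_rotvec(degrees=True)
    print("t",s["time"],"shift",(R.T@(np.array(P)-p)).round(4),"turn",w.round(2),"f",s["ft_force"].round(1),"pos",p.round(4),"yaw",np.arctan2(R[1,0],R[0,0]).round(4),"tilt",R[2,[0,2]].round(4))
if __name__=="__main__":
    a=[float(v) for v in sys.argv[1:]]; rel(a[:3],a[3])
E
python3 go.py 0.55 -0.2 .25 -0.5; python3 go.py 0.556 0.209 .25 0.513
python3 - <<'E'
from h import *
for o,uv,z in(("bowl",(447,212),.05),("glass",(137,172),.05),("cup",(120,244),.1)): print(o,onplane("top",[uv],z))
E
```

```text
t 1.1 shift [-0.2859 -0.0017  0.4581] turn [ -0.   -42.86  -0.  ] f [ 0.5  0.  -0. ] pos [ 0.2062 -0.6164  0.2483] yaw -1.248 tilt [-0.  0.]
t 1.1 shift [-0.6718 -0.0017  0.5935] turn [  -0.  -100.9    0. ] f [ 0.5  0.  -0. ] pos [ 0.2062 -0.6164  0.2483] yaw -1.248 tilt [-0.  0.]
bowl [[ 0.48641848 -0.52308629  0.05      ]]
glass [[0.6167222  0.47253108 0.05      ]]
cup [[0.38074315 0.50153295 0.1       ]]
```

Emit:
{"fn": "servo_tool", "kwargs": {
  "increments": [
    [[-0.0286,0,0.0458],[0,-8,0],0],
    [[-0.0572,0,0.0916],[0,-16,0],0],
    [[-0.0858,0,0.1374],[0,-24,0],0],
    [[-0.1144,0,0.1832],[0,-32,0],0],
    [[-0.143,0,0.229],[0,-43,0],0]
  ],
  "newtons": 60
}}

```text
time: 1.72
eef_pos: [0.3791, -0.4069, 0.2486]
orientation: [-0.685, 0.686, -0.173, 0.174]
ft_force: [1.0, -0.2, -1.1]
width: 1.002
```

```bash
python3 go.py 0.556 0.209 .2 0.513
```

```text
t 1.725 shift [-0.1378  0.0483  0.6258] turn [ 4.000e-02 -5.783e+01  3.000e-02] f [ 1.  -0.2 -1.1] pos [ 0.3791 -0.4069  0.2486] yaw -0.4964 tilt [ 0.0007 -0.0004]
```

Emit:
{"fn": "servo_tool", "kwargs": {
  "increments": [
    [[-0.012,0,0.058],[0,-6,0],0],
    [[-0.024,0,0.116],[0,-12,0],0],
    [[-0.036,0,0.174],[0,-18,0],0],
    [[-0.048,0,0.232],[0,-24,0],0],
    [[-0.06,0,0.29],[0,-30,0],0]
  ]
}}

```text
time: 2.35
eef_pos: [0.4656, -0.1235, 0.2487]
orientation: [-0.707, 0.707, 0.009, -0.008]
ft_force: [0.7, -0.8, -0.1]
width: 1.003
```

```bash
python3 go.py 0.556 0.209 .2 0.513
```

```text
t 2.35 shift [0.0985 0.0486 0.3302] turn [  0.04 -27.98   0.05] f [ 0.7 -0.8 -0.1] pos [ 0.4656 -0.1235  0.2487] yaw 0.0246 tilt [ 0.0011 -0.0005]
```

Emit:
{"fn": "servo_tool", "kwargs": {
  "increments": [
    [[0.015,0,0.055],[0,-5,0],0],
    [[0.03,0.005,0.11],[0,-10,0],0],
    [[0.05,0.015,0.165],[0,-15,0],0],
    [[0.065,0.025,0.22],[0,-20,0],0],
    [[0.08,0.035,0.275],[0,-28,0],0]
  ]
}}

```text
time: 2.98
eef_pos: [0.5397, 0.1532, 0.2132]
orientation: [-0.684, 0.684, 0.18, -0.179]
ft_force: [0.5, -0.5, -1.1]
width: 0.997
```

```bash
python3 go.py 0.556 0.209 .2 0.513
```

```text
t 2.975 shift [0.0416 0.0132 0.0406] turn [0.04 0.06 0.04] f [ 0.5 -0.5 -1.1] pos [0.5397 0.1532 0.2132] yaw 0.514 tilt [ 0.0006 -0.0007]
```

Emit:
{"fn": "servo_tool", "kwargs": {
  "increments": [
    [[0.042,0.013,0.041],[0,0,0],0],
    [[0.042,0.05,0.041],[0,0,0],0],
    [[0.042,0.09,0.041],[0,0,0],0],
    [[0.042,0.12,0.041],[0,0,0],0],
    [[0.042,0.12,0.041],[0,0,0],0]
  ]
}}

```text
time: 3.6
eef_pos: [0.5542, 0.207, 0.0913]
orientation: [-0.684, 0.685, 0.177, -0.18]
ft_force: [-1.1, -0.4, 0.6]
width: 1.002
```

```bash
python3 go.py 0.556 0.209 .093 0.513
python3 - <<'E'
from h import *
a=[]
for n,r in(("side",(200,180,340,320)),("top",(170,130,310,235))):
    im=imaging.capture(n); b=im[r[1]:r[3],r[0]:r[2]]; save(n+"1",cv2.resize(b,None,fx=4,fy=4,interpolation=cv2.INTER_CUBIC))
E
```

```text
t 3.6 shift [ 0.0025 -0.0017  0.0008] turn [-0.01 -0.15 -0.27] f [-1.1 -0.4  0.6] pos [0.5542 0.207  0.0913] yaw 0.5104 tilt [-0.0047  0.0002]
```

View pics/side1.png

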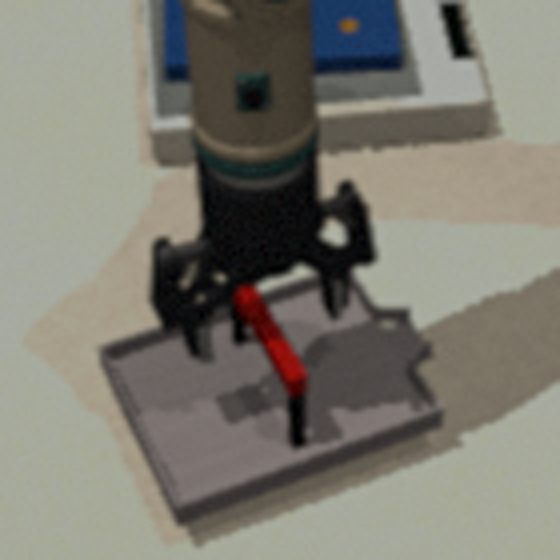

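View pics/top1.png

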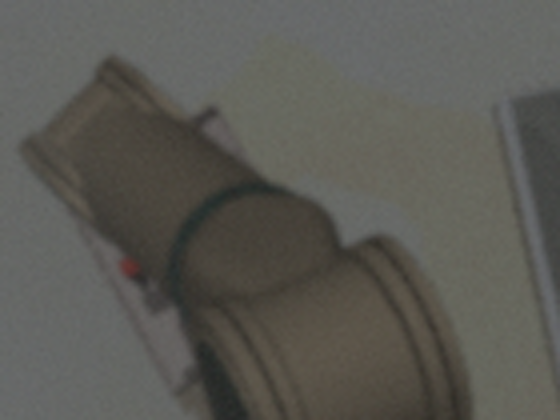

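Emit:
{"fn": "servo_tool", "kwargs": {
  "increments": [
    [[0.0015,-0.0015,0.001],[0,0,0],0],
    [[0.0015,-0.0015,0.001],[0,0,0],120],
    [[0.0015,-0.0015,0.001],[0,0,0],200],
    [[0.0015,-0.0015,0.001],[0,0,0],255],
    [[0.0015,-0.0015,0.001],[0,0,0],255]
  ]
}}

```text
time: 4.32
eef_pos: [0.5562, 0.2091, 0.0949]
orientation: [-0.684, 0.684, 0.178, -0.179]
ft_force: [-5.4, -1.9, 4.8]
width: 0.151
```

```bash
python3 go.py 0.556 0.209 .093 0.513
```

```text
t 4.325 shift [-0.0002  0.0019 -0.    ] turn [ 0.02 -0.15 -0.06] f [-5.4 -1.9  4.8] pos [0.5562 0.2091 0.0949] yaw 0.5104 tilt [-0.001  -0.0004]
```

Emit:
{"fn": "servo_tool", "kwargs": {
  "increments": [
    [[0,0,0],[0,0,0],255],
    [[0,-0.02,0],[0,0,0],255],
    [[0,-0.06,0],[0,0,0],255],
    [[0,-0.1,0],[0,0,0],255],
    [[0,-0.11,0],[0,0,0],255]
  ]
}}

```text
time: 4.95
eef_pos: [0.5573, 0.21, 0.2062]
orientation: [0.684, -0.684, -0.18, 0.177]
ft_force: [-0.1, 0.2, -6.5]
width: 0.154
```

```bash
python3 go.py 0.57 0.09 .2 0.4;python3 go.py 0.595 -0.179 .2 0.167
```

```text
t 4.95 shift [-0.0475  0.0061 -0.1109] turn [-0.    6.32  0.18] f [-0.1  0.2 -6.5] pos [0.5573 0.21   0.2062] yaw 0.5102 tilt [ 0.0032 -0.0001]
t 4.95 shift [-0.1571  0.0058 -0.3579] turn [-0.02 19.67  0.18] f [-0.1  0.2 -6.5] pos [0.5573 0.21   0.2062] yaw 0.5102 tilt [ 0.0032 -0.0001]
```

Lifted (about 6 N extra weight). Carry to a point short of the scale, at moderate speed.

Emit:
{"fn": "servo_tool", "kwargs": {
  "increments": [
    [[-0.01,0,-0.022],[0,2,0],255],
    [[-0.027,0,-0.062],[0,4,0],255],
    [[-0.045,0,-0.102],[0,7,0],255],
    [[-0.062,0,-0.142],[0,10,0],255],
    [[-0.078,0,-0.178],[0,12,0],255]
  ]
}}

```text
time: 5.58
eef_pos: [0.5737, 0.0124, 0.2023]
orientation: [-0.699, 0.7, 0.103, -0.106]
ft_force: [1.2, -0.2, -5.8]
width: 0.153
```

Emit:
{"fn": "servo_tool", "kwargs": {
  "increments": [
    [[0,0,0],[0,2,0],255],
    [[0,0,0],[0,4,0],255],
    [[0,0,0],[0,6,0],255],
    [[0,0,0],[0,7.7,0],255],
    [[0,0,0],[0,7.7,0],255]
  ]
}}

```text
time: 6.2
eef_pos: [0.5753, 0.0167, 0.2048]
orientation: [-0.705, 0.705, 0.059, -0.059]
ft_force: [0.6, 0.4, -5.3]
width: 0.151
```

```bash
python3 go.py 0.595 -0.179 .2 0.167
python3 - <<'E'
from h import *
IM={n:np.mean([imaging.capture(n).astype(float) for _ in range(3)],0) for n in("side","top")}
np.savez("im2.npz",**IM)
for n,r in(("side",(200,150,340,290)),("top",(210,130,350,235))):
    im=IM[n].astype(np.uint8); b=im[r[1]:r[3],r[0]:r[2]]; save(n+"2",cv2.resize(b,None,fx=4,fy=4,interpolation=cv2.INTER_CUBIC))
E
```

```text
t 6.2 shift [-0.0132  0.0048 -0.1962] turn [0.   0.02 0.  ] f [ 0.6  0.4 -5.3] pos [0.5753 0.0167 0.2048] yaw 0.1673 tilt [ 0. -0.]
```

View pics/side2.png

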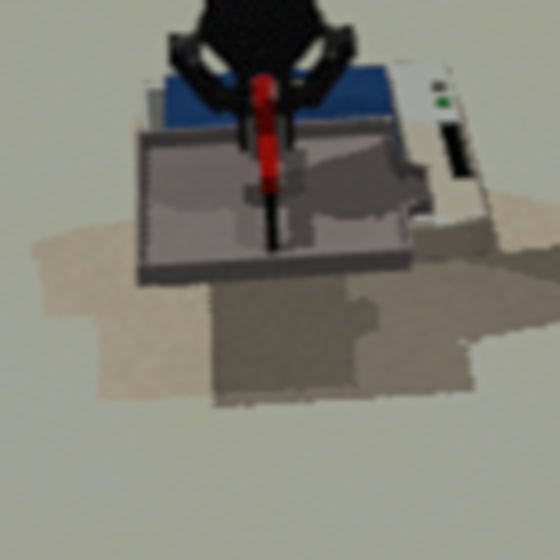

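View pics/top2.png

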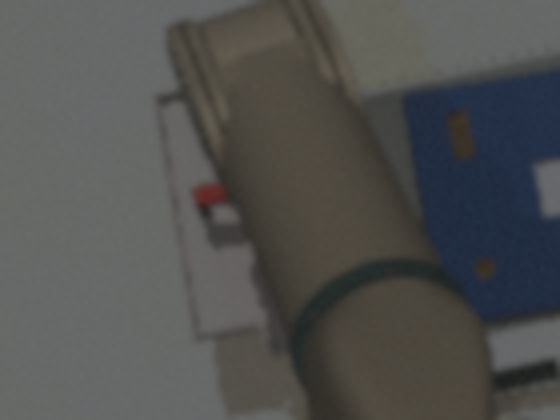

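Run:
```python
from h import *
p=np.array([0.5753,0.0167]);yaw=.1673;zb=.2048-.0949
c,s=np.cos(yaw),np.sin(yaw)
def W(a,b,z): return [p[0]+c*a-s*b,p[1]+s*a+c*b,zb+z]
P=[W(a,b,.046) for a,b in((.095,.075),(-.095,.075),(-.095,-.075),(.095,-.075))]
B=[W(a,b,z) for a,b in((.007,.056),(-.007,.056),(-.007,-.056),(.007,-.056)) for z in(.086,.104)]
L=[W(a,b,.026) for a,b in((.095,.075),(-.095,.075))]
d=np.load("im2.npz")
for n,r,f in(("side",(225,160,320,230),8),("top",(240,140,340,220),8)):
    im=cv2.resize(d[n].astype(np.uint8)[r[1]:r[3],r[0]:r[2]],None,fx=f,fy=f,interpolation=cv2.INTER_CUBIC)
    if n=="top": im=np.clip(im.astype(int)*2,0,255).astype(np.uint8)
    for Q,col in((P,(0,255,0)),(L,(255,255,0)),(B,(0,255,255))):
        q=((proj(n,Q)+.5-[r[0],r[1]])*f)
        if len(Q)==8: q=cv2.convexHull(q.astype(np.float32)).reshape(-1,2)
        cv2.polylines(im,[np.round(q*16).astype(np.int32)],True,col,1,cv2.LINE_AA,4)
    save("ov_"+n,im)
```

```text
(no output)
```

View pics/ov_side.png

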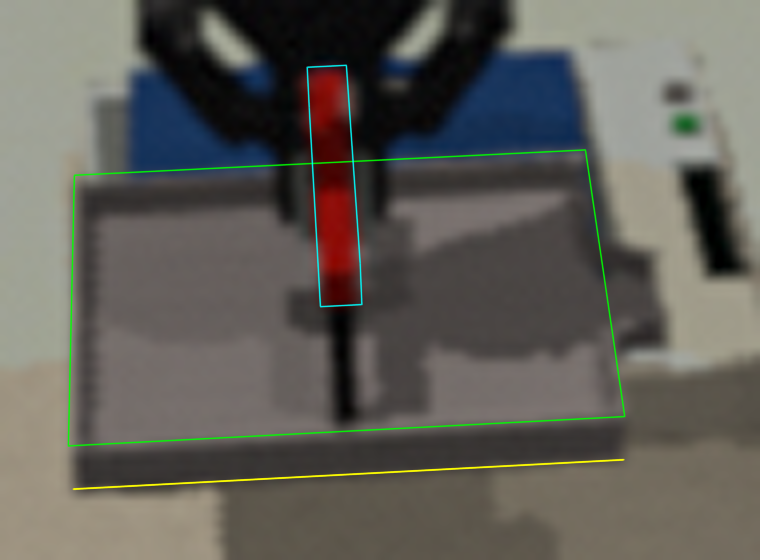

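View pics/ov_top.png

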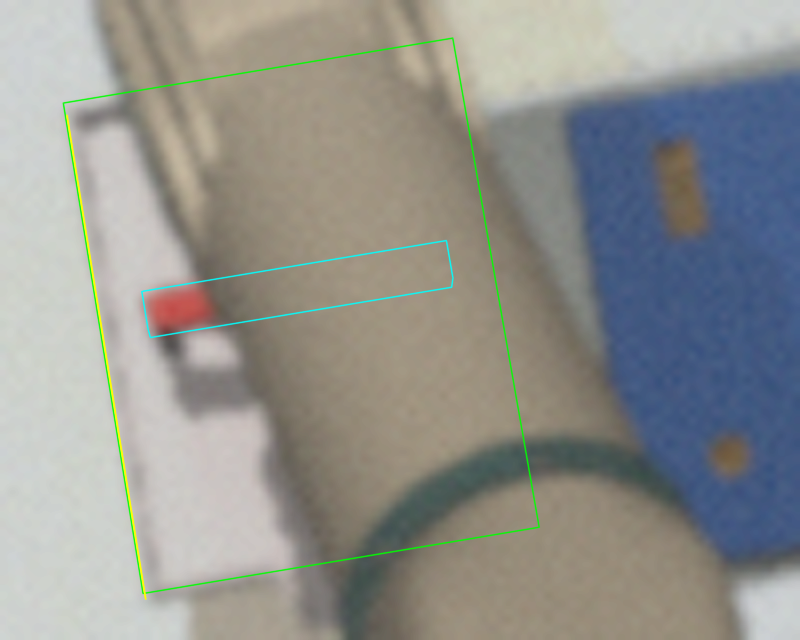

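Emit:
{"fn": "servo_tool", "kwargs": {
  "increments": [
    [[-0.002,0,-0.03],[0,0,0],255],
    [[-0.005,0,-0.075],[0,0,0],255],
    [[-0.009,0,-0.12],[0,0,0],255],
    [[-0.012,0,-0.165],[0,0,0],255],
    [[-0.0132,0,-0.196],[0,0,0],255]
  ]
}}

```text
time: 7.12
eef_pos: [0.5944, -0.1828, 0.2047]
orientation: [-0.704, 0.705, 0.058, -0.058]
ft_force: [-0.2, 0.1, -7.7]
width: 0.155
```

Emit:
{"fn": "servo_tool", "kwargs": {
  "increments": [
    [[0,0.005,0],[0,0,0],255],
    [[0,0.015,0],[0,0,0],255],
    [[0,0.03,0],[0,0,0],255],
    [[0,0.038,0],[0,0,0],255],
    [[0,0.038,0],[0,0,0],255]
  ]
}}

```text
time: 7.75
eef_pos: [0.5942, -0.1787, 0.1657]
orientation: [0.705, -0.704, -0.058, 0.06]
ft_force: [0.9, -0.0, -6.5]
width: 0.152
```

```bash
python3 go.py 0.595 -0.179 .165 0.167
cat > ov.py <<'E'
from h import *
import sys
tag=sys.argv[1]; p=np.array([float(v) for v in sys.argv[2:4]]);yaw=float(sys.argv[4]);zb=float(sys.argv[5])-.0949
d={n:np.mean([imaging.capture(n).astype(float) for _ in range(3)],0) for n in("side","top")}
np.savez("im_%s.npz"%tag,**d)
def W(p,yaw,a,b,z):
    c,s=np.cos(yaw),np.sin(yaw); return [p[0]+c*a-s*b,p[1]+s*a+c*b,z]
C=((.095,.075),(-.095,.075),(-.095,-.075),(.095,-.075))
P=[W(p,yaw,a,b,zb+.046) for a,b in C]
L=[W(p,yaw,a,b,zb+.026) for a,b in C]
B=[W(p,yaw,a,b,zb+z) for a,b in((.007,.056),(-.007,.056),(-.007,-.056),(.007,-.056)) for z in(.086,.104)]
F=[W((.595,-.179),.167,a,b,.062) for a,b in C]
for n,r,f in(("side",(225,130,325,215),7.9),("top",(290,130,390,205),8)):
    im=cv2.resize(d[n].astype(np.uint8)[r[1]:r[3],r[0]:r[2]],None,fx=f,fy=f,interpolation=cv2.INTER_CUBIC)
    if n=="top": im=np.clip(im.astype(int)*2,0,255).astype(np.uint8)
    save("raw_%s_%s"%(n,tag),im)
    for Q,col in((P,(0,255,0)),(L,(255,255,0)),(B,(0,255,255)),(F,(255,0,255))):
        q=((proj(n,Q)+.5-[r[0],r[1]])*f)
        if len(Q)==8: q=cv2.convexHull(q.astype(np.float32)).reshape(-1,2)
        cv2.polylines(im,[np.round(q*16).astype(np.int32)],True,col,1,cv2.LINE_AA,4)
    save("ov_%s_%s"%(n,tag),im)
E
python3 ov.py a 0.595 -0.179 0.167 0.165
```

```text
t 7.75 shift [ 0.0008  0.0007 -0.0004] turn [-0.05  0.03 -0.11] f [ 0.9 -0.  -6.5] pos [ 0.5942 -0.1787  0.1657] yaw 0.1674 tilt [-0.002  0.001]
```

View pics/ov_side_a.png

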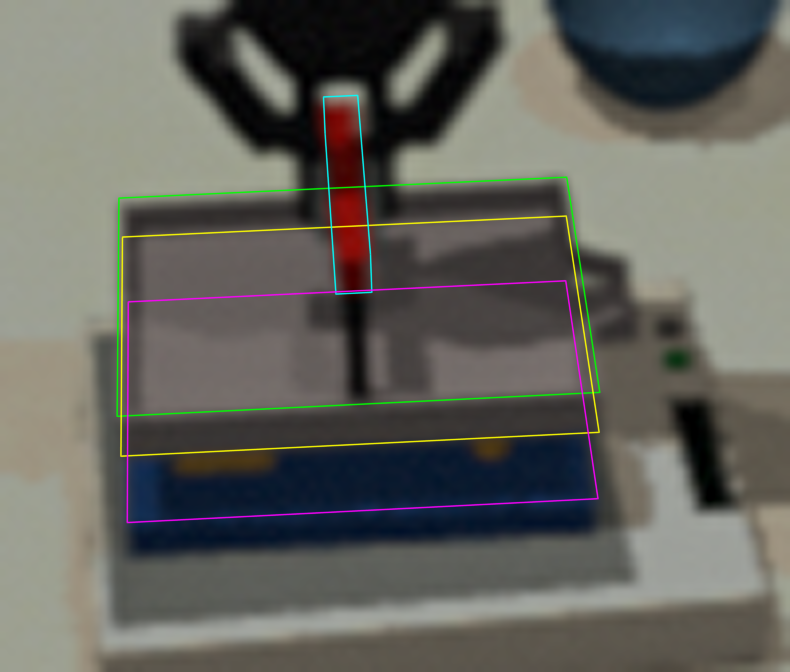

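View pics/ov_top_a.png

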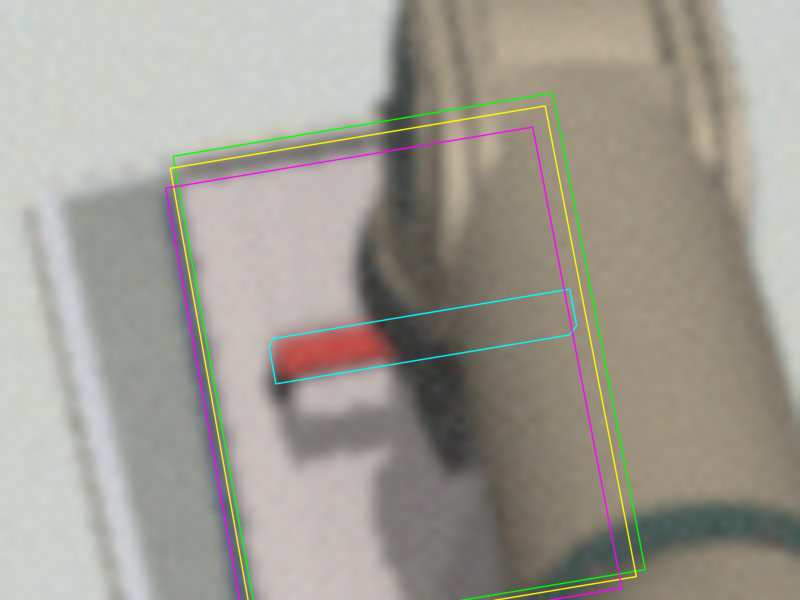

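Emit:
{"fn": "servo_tool", "kwargs": {
  "increments": [
    [[0.0005,0.003,0],[0,0,0],255],
    [[0.0005,0.006,0],[0,0,0],255],
    [[0.0005,0.008,0],[0,0,0],255],
    [[0.0005,0.009,0],[0,0,0],255]
  ]
}}

```text
time: 8.55
eef_pos: [0.5952, -0.1793, 0.1576]
orientation: [0.705, -0.705, -0.059, 0.059]
ft_force: [-0.3, 0.9, -5.8]
width: 0.15
```

```bash
python3 go.py 0.595 -0.179 .151 0.167
```

```text
t 8.55 shift [-0.0001  0.0066  0.0004] turn [-0.01 -0.04 -0.02] f [-0.3  0.9 -5.8] pos [ 0.5952 -0.1793  0.1576] yaw 0.1664 tilt [-0.0003  0.0002]
```

Emit:
{"fn": "servo_tool", "kwargs": {
  "increments": [
    [[0,0.001,0],[0,0,0],255],
    [[0,0.002,0],[0,0,0],255],
    [[0,0.003,0],[0,0,0],255],
    [[0,0.003,0],[0,0,0],255]
  ]
}}

```text
time: 9.05
eef_pos: [0.5952, -0.1794, 0.1548]
orientation: [0.705, -0.705, -0.059, 0.059]
ft_force: [-0.1, 0.0, -5.5]
width: 0.15
```

```bash
python3 go.py 0.595 -0.179 .151 0.167
```

```text
t 9.05 shift [-0.0002  0.0038  0.0004] turn [-0.   -0.03 -0.01] f [-0.1  0.  -5.5] pos [ 0.5952 -0.1794  0.1548] yaw 0.1664 tilt [-0.0001  0.0001]
```

Emit:
{"fn": "servo_tool", "kwargs": {
  "increments": [
    [[0,0.0005,0],[0,0,0],255],
    [[0,0.001,0],[0,0,0],255],
    [[0,0.0015,0],[0,0,0],255],
    [[0,0.0015,0],[0,0,0],255]
  ]
}}

```text
time: 9.55
eef_pos: [0.5953, -0.1794, 0.1533]
orientation: [0.705, -0.705, -0.059, 0.059]
ft_force: [-0.4, -0.8, -6.0]
width: 0.154
```

```bash
python3 go.py 0.595 -0.179 .151 0.167
```

```text
t 9.55 shift [-0.0002  0.0023  0.0004] turn [-0.   -0.03 -0.  ] f [-0.4 -0.8 -6. ] pos [ 0.5953 -0.1794  0.1533] yaw 0.1664 tilt [-0.0001  0.    ]
```

Emit:
{"fn": "servo_tool", "kwargs": {
  "increments": [
    [[0,0.0005,0],[0,0,0],255],
    [[0,0.001,0],[0,0,0],255],
    [[0,0.001,0],[0,0,0],255]
  ]
}}

```text
time: 9.93
eef_pos: [0.5953, -0.1794, 0.1523]
orientation: [0.705, -0.705, -0.059, 0.059]
ft_force: [0.1, 0.2, -6.2]
width: 0.151
```

```bash
python3 go.py 0.595 -0.179 .151 0.167
```

```text
t 9.925 shift [-0.0003  0.0013  0.0004] turn [-0.   -0.03  0.  ] f [ 0.1  0.2 -6.2] pos [ 0.5953 -0.1794  0.1523] yaw 0.1664 tilt [0.0001 0.    ]
```

Emit:
{"fn": "servo_tool", "kwargs": {
  "increments": [
    [[0,0.0005,0],[0,0,0],255],
    [[0,0.001,0],[0,0,0],255],
    [[0,0.001,0],[0,0,0],255]
  ]
}}

```text
time: 10.3
eef_pos: [0.5955, -0.1794, 0.1516]
orientation: [-0.705, 0.705, 0.059, -0.059]
ft_force: [0.1, -0.3, -4.2]
width: 0.152
```

```bash
python3 go.py 0.595 -0.179 .151 0.167
```

```text
t 10.3 shift [-0.0004  0.0006  0.0004] turn [ 0.01 -0.04  0.02] f [ 0.1 -0.3 -4.2] pos [ 0.5955 -0.1794  0.1516] yaw 0.1663 tilt [ 0.0004 -0.0001]
```

Emit:
{"fn": "servo_tool", "kwargs": {
  "increments": [
    [[0,0.0003,0],[0,0,0],255],
    [[0,0.0006,0],[0,0,0],255],
    [[0,0.0006,0],[0,0,0],255]
  ]
}}

```text
time: 10.68
eef_pos: [0.5956, -0.1794, 0.1512]
orientation: [-0.705, 0.705, 0.059, -0.058]
ft_force: [-1.0, -0.1, 0.5]
width: 0.15
```

```bash
python3 go.py 0.595 -0.179 .151 0.167
```

```text
t 10.675 shift [-0.0005  0.0002  0.0005] turn [ 0.02 -0.04  0.04] f [-1.  -0.1  0.5] pos [ 0.5956 -0.1794  0.1512] yaw 0.1663 tilt [ 0.0007 -0.0004]
```

Emit:
{"fn": "servo_tool", "kwargs": {
  "increments": [
    [[0,0,0],[0,0,0],215],
    [[0,0,0],[0,0,0],205],
    [[0,0,0],[0,0,0],190],
    [[0,0,0],[0,0,0],150],
    [[0,0,0],[0,0,0],100]
  ],
  "newtons": 20
}}

```text
time: 11.3
eef_pos: [0.5954, -0.1794, 0.1507]
orientation: [-0.705, 0.705, 0.059, -0.059]
ft_force: [0.1, 0.5, -0.0]
width: 0.603
```

```bash
python3 go.py 0.595 -0.179 .151 0.167
```

```text
t 11.3 shift [-0.0003 -0.0003  0.0004] turn [ 0.   -0.03  0.01] f [ 0.1  0.5 -0. ] pos [ 0.5954 -0.1794  0.1507] yaw 0.1664 tilt [ 0.0002 -0.    ]
```

Released; retreat up and away so both cameras can see the pan.

Emit:
{"fn": "servo_tool", "kwargs": {
  "increments": [
    [[0,0,0],[0,0,0],60],
    [[0,-0.01,0],[0,0,0],40],
    [[0,-0.04,0],[0,0,0],40],
    [[0,-0.08,0],[0,0,0],40],
    [[0,-0.12,0],[0,0,0],40]
  ]
}}

```text
time: 11.92
eef_pos: [0.5953, -0.1793, 0.2726]
orientation: [-0.705, 0.705, 0.059, -0.059]
ft_force: [0.8, -0.4, -0.4]
width: 0.839
```

Emit:
{"fn": "servo_tool", "kwargs": {
  "increments": [
    [[-0.01,0,0.05],[0,0,0],40],
    [[-0.02,0,0.11],[0,0,0],40],
    [[-0.03,0,0.17],[0,0,0],40],
    [[-0.04,0,0.23],[0,0,0],40],
    [[-0.05,0,0.29],[0,0,0],40]
  ]
}}

```text
time: 12.55
eef_pos: [0.4974, 0.1002, 0.2717]
orientation: [0.705, -0.705, -0.059, 0.058]
ft_force: [1.2, 0.0, -0.4]
width: 0.843
```

```bash
python3 ov.py b 0.595 -0.179 0.167 0.151
python3 - <<'E'
from fit import *
import m2
d=dict(np.load("im_b.npz")); m2.IM=d
c=[.595,-.179]; u=proj("side",[[*c,.151]])[0]; v=proj("top",[[*c,.151]])[0]
m2.ROI["red"]=dict(side=(int(u[0])-22,int(u[1])-32,int(u[0])+22,int(u[1])+32),top=(int(v[0])-28,int(v[1])-25,int(v[0])+28,int(v[1])+25))
for ns in(["side"],["top"],["side","top"]):
    x,f,T=m2.fit("red",ns,[*c,.167],.007,.056,.1421,.1601); print(ns,x.round(4),f)
x,f,T=m2.fit("red",["side","top"],[*c,.167],.007,.056,.1421,.1601,True); print("z",x.round(4),f)
print(readout.state()["time"],readout.state()["ft_force"])
E
```

```text
['side'] [ 0.5955 -0.1818  0.1706] 14.678600680756109
['top'] [ 0.5962 -0.1788  0.1737] 5.355500731101098
['side', 'top'] [ 0.5956 -0.1801  0.1557] 20.868517483823368
z [ 0.5957 -0.1801  0.1699  0.0017] 20.695269490590455
12.85 [ 0.99383524 -0.26384419 -0.32404571]
```

View pics/ov_side_b.png

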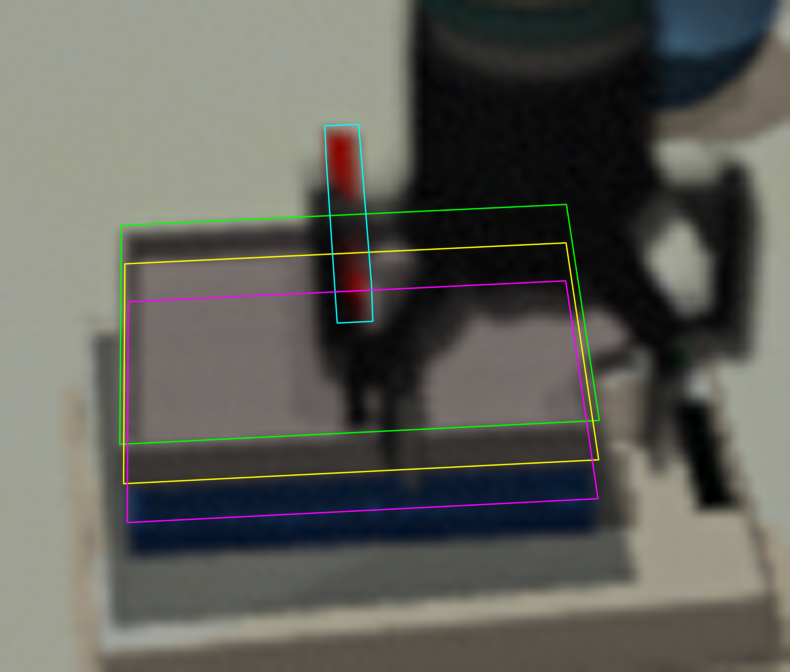

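View pics/ov_top_b.png

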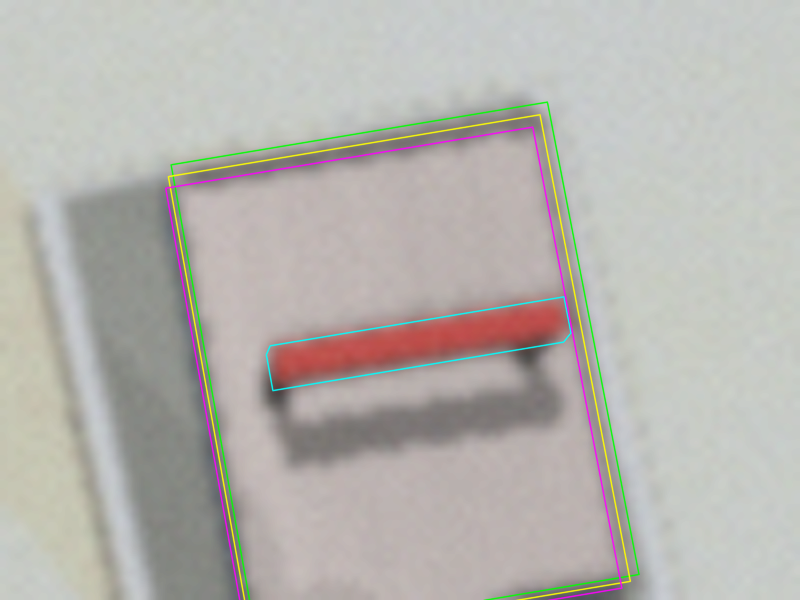

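Emit:
{"fn": "servo_tool", "kwargs": {
  "increments": [
    [[-0.02,0,0.04],[0,0,0],40],
    [[-0.04,0,0.08],[0,0,0],40],
    [[-0.06,0,0.12],[0,0,0],40],
    [[-0.09,0,0.14],[0,0,0],40],
    [[-0.09,0,0.14],[0,0,0],40]
  ]
}}

```text
time: 13.48
eef_pos: [0.3848, 0.2214, 0.2709]
orientation: [-0.704, 0.705, 0.059, -0.059]
ft_force: [0.7, -0.0, -0.6]
width: 0.841
```

```bash
python3 ov.py c 0.595 -0.179 0.167 0.151
python3 - <<'E'
from fit import *
import m2
d=dict(np.load("im_c.npz")); m2.IM=d
c=[.595,-.179]; u=proj("side",[[*c,.151]])[0]; v=proj("top",[[*c,.151]])[0]
m2.ROI["red"]=dict(side=(int(u[0])-22,int(u[1])-32,int(u[0])+22,int(u[1])+32),top=(int(v[0])-28,int(v[1])-25,int(v[0])+28,int(v[1])+25))
x,f,T=m2.fit("red",["side","top"],[*c,.167],.007,.056,.1421,.1601,True); print("z",x.round(4),f)
E
```

```text
z [ 5.958e-01 -1.792e-01  1.661e-01 -2.000e-04] 9.302332622013218
```

View pics/ov_side_c.png

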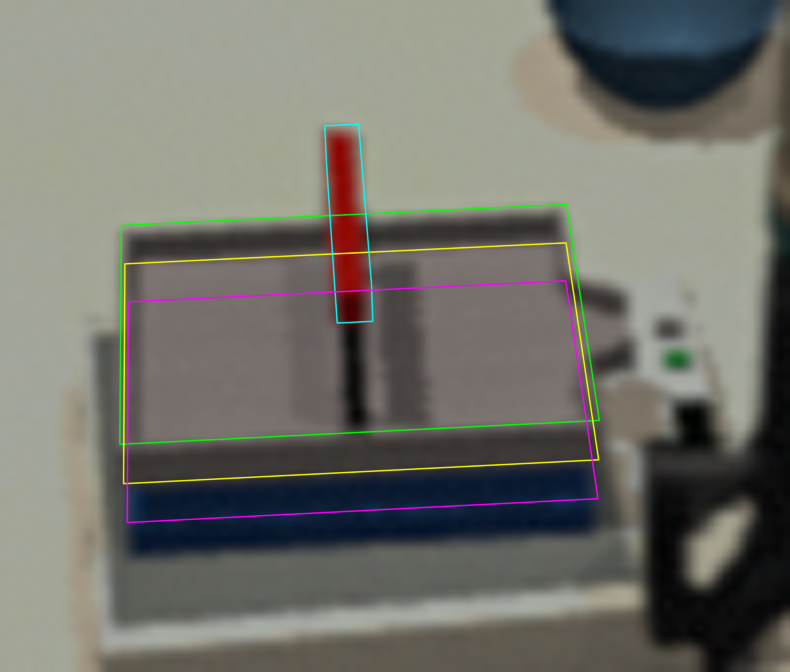

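```bash
python3 -c "
from h import *
print(manip.sign_off())"
```

```text
the job is handed in; nothing more can be done
None
```

I put the pan back on the scale with its spout towards the display, released it, moved the arm clear, and handed the job in at about 14 s. Sign-off gives no verdict, so the evidence below is my own.

- **Finding things:** I fitted the seat frame in both cameras at (0.595, -0.179) m, turned 0.167 rad. The two views agreed to about 1.5 mm and 0.006 rad. I found the red handle the same way. I did not touch the frame's sides.
- **Lowering:** I went down in steps of 1 mm or less through the last few millimetres. There was no sideways catching, and contact began with the tool about 0.7 mm above home. The pan's weight of about 6 N passed to the scale with the tool at 0.1512 m, where I expected home at 0.151 m. No force reading at the end of a move suggested a hard push.
- **After release:** With the arm out of the way, the two-camera fit puts the handle at (0.5958, -0.1792) m, 0.166 rad. Its height is 0.2 mm below home, and the pan looks level with the frame.
- **Weaker checks:** An earlier fit, while the gripper still blocked the side view, gave heights up to 1.7 mm off and a y up to 3 mm off. I put that down to the blocked view. In the overlays the pan's rim stayed about one pixel (2–3 mm) off my model, close to the calibration's limit. The ball feet cannot be seen, so their seating is inferred from the height and the forces.
- **Bystanders:** I kept clear of the bowl, the glass and the chopstick cup, but I did not measure their positions again at the end.

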